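Load the sample tray and index the microscope slide to its first dish

ROBOT

A 6-joint arm with a two-finger parallel gripper is mounted at the origin on the work surface. World frame = base frame: x ahead of the robot, y to its left, z up, the work surface at z = 0. Lengths are in m, angles in rad, forces in N, time in s.
With the tool pointing down it reaches from about 0.25 to 0.725 m from the base axis. Payload 4 kg.
Tool frame: the origin (TCP) lies at the very end of the fingers, on their centre line; the grasp point (between the pads) lies 19 mm behind it; z points along the fingers, y is the direction in which the jaws open and shut (so a half turn about z gives the same grasp; the last joint's range is limited). The gripper opens to 85 mm and grips with 20 to 120 N. Pads are 22 mm wide; open, the fingers measure 114 mm over their backs; the gripper's body (76 mm by 85 mm) begins 54 mm behind the grasp point. The pads swing forward as they close: fully open they stand 13 mm farther back than shut.
Start: joints at [1.109, 0.241, 0.005, 1.335, 0, 1.571], TCP at [0.223, 0.448, 0.231] pointing down, gripper open.
Joint ranges: [-2.72, 2.72], [-1.05, 1.87], [-1.09, 1.28], [-1.99, 2.15], [-1.42, 1.44], [-3.14, 3.14]. Speed limits (rad/s): [2.79, 2.79, 3.14, 3.14, 3.14, 3.14].

INTERFACE

Orientations are given as [roll, pitch, yaw] about the fixed x, y, z axes, in that order (R = Rz(yaw) Ry(pitch) Rx(roll)).
In Python, from plant import robot, vision, nets gives the robot as it stands.
- The arm moves only by the tool arm_command, never from a script. Its argument "moves" is a list of rows, each a list of 3 entries, a list of its own where there are three numbers: the shift along the tool's x, y, z in mm, then the turn, a rotation vector about the tool's x, y, z in degrees, then the finger opening in mm, from 0 to 85.4. A call has 1 to 20 rows; each row shifts and turns the commanded pose from where the row before left it, along the tool's axes as they then stand; what a row does not reach is not made up. A row lasts 1/12 s, in which the tool goes at most 41.7 mm and 7.16 degrees, less where a joint would pass 70% of its speed; a pose out of reach is approached as far as the arm can. A call with a gripper value outside its range is refused whole. The fingers move at their own pace and stop on an object; the grip force is fixed at half the most. Time passes only in rows, so rows that do not move let the fingers close. It gives the time, the measured TCP pose, the force and the opening at its end, in the units of the state.
- robot.read_state(): the state, without advancing time (a new reading comes with each control period).
- vision.snapshot(name): name is "side" or "top" or "wrist"; returns the picture (384x512x3 uint8, red, green, blue); there is no depth.
- vision.camera_model(name): a dict with "fx", "fy", "cx", "cy" (pixels), "R" (3x3) and "t" (3): a world point X has camera coordinates R X + t; the wrist camera has in their place "tool_from_camera" (4x4, takes a point from camera to tool coordinates, whose origin is the TCP and whose axes are the flange's). Camera axes: x right, y down, z forward; pixel columns grow to the right and rows downward; lengths in m; the calibration is good to about 2 mm. A picture is of the moment at which its call begins: read the wrist's pose just before it. camera_model takes no time and is no camera call.
- robot.hand_in(): hands the job in, once; it reports no verdict.
Trained networks look in the newest picture that a camera, given by its name, has taken for a name from the list of things; names that differ only in an ending like _2 or _b are one class to them, and where a whole thing is asked for, a point or a joint stands for the part that bears it (a point fixed in the world has none). Each returns a list of dicts, best first, with "score" (0 to 1); they miss things now and then, are a little off and sometimes report something else, mostly with a low value. They report only what shows in the picture. A call takes as long as a camera call. They do not tell look-alikes from the thing itself.
- nets.cut_out(camera, target): "mask" (384x512 bool, what is visible of it) and "pixel" ([column, row] in pixels, amid what is visible of it).
- nets.landmark_of(camera, target): "pixel" ([column, row] in pixels: a listed point, or the origin of a listed thing).
The state is a dict: "clock": time; "joints": joint angles; "joint_vel": joint speeds; "effort": joint torques, N m; "tool_pos": TCP position; "ee_rot": TCP orientation; "ft_force": force on the tool from outside, world axes, zero at the start; "wrist_torque": the same for the moment, N m; "grip_width": finger opening in m.
Only numpy, scipy, OpenCV 4.12 (cv2) and the standard library are available. Lean on these libraries where they do the work, as an engineer would, in place of code of your own. Each camera call takes 0.05 s, during which the arm holds its last target. There are 200 camera calls.

TASK

Slide the loaded sample tray into the channel holder on the microscope's indexing carriage, fully home against the stop, with both dishes staying in their pockets. Then pull up the black plunger knob, slide the carriage along to the very next hole so that the first dish comes under the lens, and let the pin drop fully home in that hole. Finish still holding the knob, with the pin held home for the picture to be taken; leave the microscope, bottle and jar alone.

Things in the scene. Friction and masses are not known exactly. Their poses are not given: they have to be found in the camera images.
- tray: Aluminium sample tray, plate 80 x 160 x 4 mm (x, y, z), about 0.18 kg, loose. Origin: centre of its underside; z up; +y to the handle end, the -y end enters the holder first. On it a black block (58 mm wide, 5 mm high, y -78 to +34 mm) with two 42 mm pockets at y -52 and +8 mm, a dish in each. Its bare side margins, 11 mm wide and 4 mm thick, run in the holder's channels.
- tray_grip (a point): Point inside the tray's upright handle plate, at tray (0, 68, 30) mm. The plate is 40 mm wide (x), 10 mm thick (y), its top 45 mm above the tray's underside: pinch its thickness from above, fingers closing along the tray's y. Axes as the tray's. Fingertips 19 mm below this point clear the tray plate by 7 mm; 29 mm are free between handle and pocket block.
- dish1: Clear lidded petri dish with rock chips, 40 mm in diameter, 13 mm high, about 25 g, loose, standing on the tray plate in the leading pocket (tray y -52 mm). Origin: centre of its underside.
- dish2: The same kind of dish in the second pocket (tray y +8 mm). Origin: centre of its underside.
- slot (a point): On the carriage's top plate, 38 mm above the bench, moving with it: where the tray's origin lies when the tray is home, axes parallel. z up; the tray slides in along -y on the plate. Holder about this point: side walls with inner faces at x +-42 mm, 14 mm high; lips on them reach in to x +-35 mm, leaving channels 9 mm high; open on top between the lips; end stop's face at y -80 mm.
- mouth (a point): Mouth of the holder, at slot (0, 60, 0) mm, same axes: the parallel walls begin here (the lips 15 mm further in, to -y). From here the walls flare outward for 27 mm to +y, and the top plate runs on for 40 mm to +y at the same height.
- carriage (a joint): Travel of the carriage on its rails in m, along the slot's -y, towards the lens. 0: pinned in the first hole (start, loading place); 0.060: next hole, first dish under the lens; 0.120: third hole. With the pin out it moves with about 2 N, from -0.003 to 0.125; with the pin in a hole it has about 0.6 mm play either way.
- plunger (a joint): Height in m by which the spring plunger is pulled up: 0 fully home (start), at most 0.012. The steel pin, 8 mm thick with a round end, reaches 8 mm into a 9 mm hole: it is out of the hole at 0.008 and above, and rests at 0.008 on the strip between holes. Its spring pulls down with 5 N at 0, 8 N at 0.012.
- knob (a point): Middle of the grip of the black round plunger knob, at slot (-90, 70, 30) mm with the pin home; axes as the slot's; pulled straight up. The grip is 25 mm in diameter from 10 mm below to 7 mm above this point, the head above it 30 mm in diameter, up to 17 mm above. Below is an 18 mm steel housing down to the carriage plate 30 mm below. Free on both sides along the slot's y.
- microscope: White stereo microscope, fixed on the station's white base plate (250 x 390 mm, 12 mm high) with the rails. Its frame is parallel to the slot's, on the bench: with the carriage at 0 the slot is at (0, 20, 38) mm in it. Steel column, 400 mm high, at (88, -205) mm; an arm 210 mm above the bench joins it to the head over the lens. Do not touch.
- lens (a point): Underside of the microscope's lens, 148 mm above the bench; the lens axis is vertical. Around it a ring light 70 mm in diameter; above it the head, about 80 mm wide, up to 380 mm above the bench, its eyepieces reaching 110 mm out to the slot's -y.
- amber_bottle: Amber bottle, 68 mm in diameter, 135 mm high, standing to the right of the station. Origin: centre of its underside. Leave alone.
- amber_jar: Amber jar, 68 mm in diameter, 85 mm high, standing to the right of the station. Origin: centre of its underside. Leave alone.
There are look-alikes about, which are no part of the job. There is more than one size of the tray; the one meant has the size given above.

How it is judged:
By the outcome, as a careful person would: the job done as asked, in the order asked, and still so for the second after the job is handed in, while the arm keeps its last pose, push and grip.
It also fails if it takes over 58 s, if anything falls off the work surface, if the arm or the gripper's body presses on something with over 40 N, if the wrist force passes 120 N, or if a joint passes its speed limit or range.

## Working session

There is one attempt and no reset: what is moved stays moved. The work goes in short steps, Python scripts to look and compute and a tool call to move; the robot and the scene stay as the last step left them, time stands still between calls to the robot, and variables do not carry over. Pictures are saved under pics/ and viewed, about 8 in all and at most 12, crops included, and the job is handed in when it is done.

Besides the shell and the picture viewer there is one more tool, called after "Emit:" by a JSON object that holds its "method" and its "body", one argument or row to a line. arm_command: Moves the arm, as the interface text tells. Its arguments: {"type":"object","properties":{"moves":{"type":"array"}},"required":["moves"]}

```bash
ls; mkdir -p pics
cat > h.py <<'E'
import numpy as np, cv2
from scipy.spatial.transform import Rotation as Ro
from plant import robot, vision, nets
def cam(n):
    m=vision.camera_model(n); K=np.array([[m['fx'],0,m['cx']],[0,m['fy'],m['cy']],[0,0,1.]])
    if 'R' in m: return K,np.array(m['R']),np.array(m['t'])
    s=robot.read_state(); T=np.eye(4); T[:3,:3]=Ro.from_euler('xyz',s['ee_rot']).as_matrix(); T[:3,3]=s['tool_pos']
    C=np.linalg.inv(T@np.array(m['tool_from_camera'])); return K,C[:3,:3],C[:3,3]
def ray(c,px):
    K,R,t=c; d=R.T@np.linalg.solve(K,[px[0],px[1],1.]); return -R.T@t,d
def atz(c,px,z):
    o,d=ray(c,px); return o+d*(z-o[2])/d[2]
def proj(c,X):
    K,R,t=c; p=(R@np.atleast_2d(X).T).T+t; p=p@K.T; return p[:,:2]/p[:,2:]
def snap(n,f=None):
    c=cam(n); im=vision.snapshot(n)
    if f: cv2.imwrite('pics/'+f,im[...,::-1])
    return c,im
E
python3 - <<'E'
from h import *
np.set_printoptions(precision=4,suppress=True)
a,ia=snap('side'); b,ib=snap('top'); 
cv2.imwrite('pics/a.png',np.vstack([ia,ib])[...,::-1][:, :]) 
cv2.imwrite('pics/side.png',cv2.resize(ia,(800,600))[...,::-1]);cv2.imwrite('pics/top.png',cv2.resize(ib,(800,600))[...,::-1])
for n,c in (('side',a),('top',b)):
    print(n,'campos',-c[1].T@c[2])
    for t in ('tray_grip','tray','dish1','dish2','slot','mouth','knob','lens','microscope','amber_bottle','amber_jar'):
        print(t,[(np.round(r['pixel'],1),round(r['score'],2)) for r in nets.landmark_of(n,t)])
print(robot.read_state()['clock'])
E
```

```text
pics
side campos [0.3814 0.869  0.95  ]
tray_grip [(array([247.9, 303.9]), 0.93), (array([353.1, 253.3]), 0.85)]
tray [(array([242.6, 289. ]), 0.84), (array([320.7, 269.4]), 0.66), (array([210.9, 381.5]), 0.61)]
dish1 [(array([240. , 269.3]), 0.72), (array([239.6, 289.3]), 0.68)]
dish2 [(array([240. , 269.3]), 0.72), (array([239.6, 289.3]), 0.68)]
slot [(array([231.9, 206.8]), 0.58)]
mouth [(array([230.6, 225. ]), 0.97)]
knob [(array([260.2, 216.8]), 0.65), (array([230.8, 159.9]), 0.25)]
lens [(array([227. , 159.1]), 0.83)]
microscope [(array([229.9, 158.8]), 0.2)]
amber_bottle [(array([263.9, 133.7]), 0.57)]
amber_jar []
top campos [0.3395 0.0383 1.2169]
tray_grip [(array([211.9, 292.2]), 0.97), (array([151.2, 201.7]), 0.89), (array([ 91.9, 211.5]), 0.82), (array([189.6, 193. ]), 0.71)]
tray [(array([199.9, 262.9]), 0.78), (array([172.5, 200.4]), 0.77), (array([103.2, 185. ]), 0.72)]
dish1 [(array([177.6, 199.1]), 0.55), (array([189.1, 193.4]), 0.43)]
dish2 [(array([177.6, 199.1]), 0.55), (array([189.1, 193.4]), 0.43)]
slot [(array([257.3, 174.9]), 0.58)]
mouth [(array([238.7, 175.4]), 0.96)]
knob [(array([234.2, 203.3]), 0.51)]
lens [(array([289. , 166.9]), 0.82), (array([237.1, 204.5]), 0.32)]
microscope []
amber_bottle [(array([398.3, 194.9]), 0.96)]
amber_jar [(array([388.6, 152.4]), 0.95)]
1.2
```

View pics/top.png

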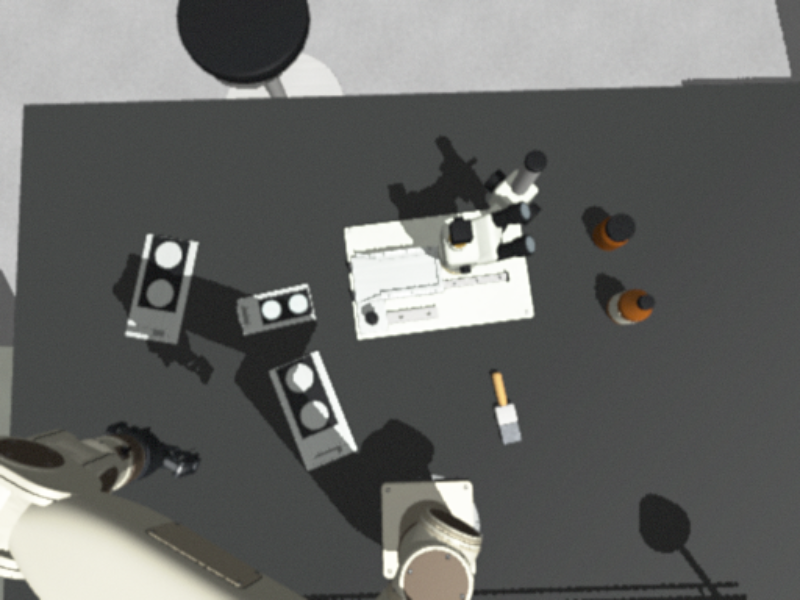

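View pics/side.png

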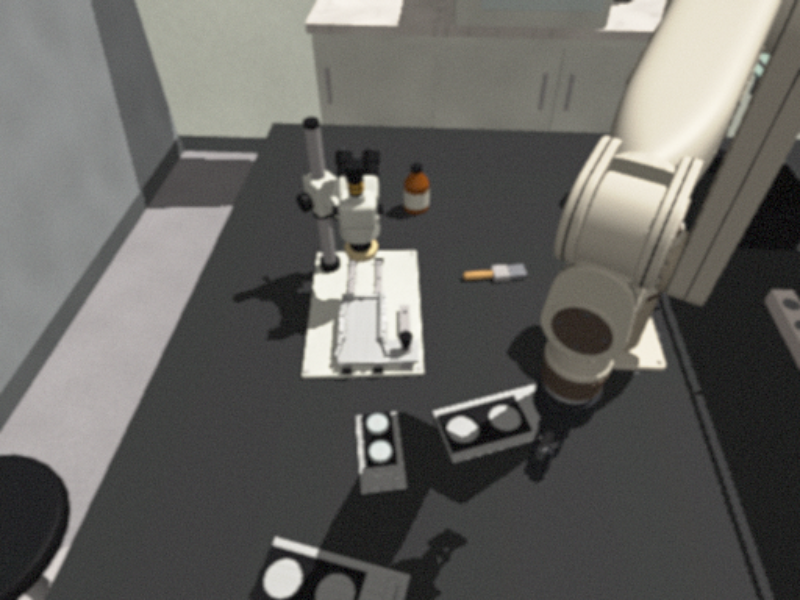

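The top view shows three trays: one far left at (162,290), a small one at (277,310) and one near the robot at (313,410), in 800-scale pixels. The station is at (440,275) with the knob at (371,315). Next I'll measure tray sizes and the station pose.

Run:
```python
from h import *
np.set_printoptions(precision=4,suppress=True)
c,im=snap('top')
for r in nets.cut_out('top','tray'):
    m=r['mask'].astype(np.uint8); rect=cv2.minAreaRect(np.argwhere(m)[:,::-1].astype(np.float32))
    P=np.array([atz(c,p,0.004)[:2] for p in cv2.boxPoints(rect)])
    print(round(r['score'],2),np.round(r['pixel']),m.sum(),'sides',np.linalg.norm(np.diff(P,axis=0),axis=1),'centre',P.mean(0)); print(P.tolist())
print('grip C',atz(c,(211.9,292.2),.03),'small',atz(c,(151.2,201.7),.03),'A',atz(c,(91.9,211.5),.03))
m=vision
for n,px,z in (('mouth',(238.7,175.4),.038),('slot',(257.3,174.9),.038),('knob',(234.2,203.3),.068),('knob2',(237.1,204.5),.08),('lens',(289,166.9),.148)): print(n,atz(c,px,z))
s,_=snap('side')
for n,px,z in (('mouth',(230.6,225),.038),('slot',(231.9,206.8),.038),('knob',(260.2,216.8),.068),('lens',(227,159.1),.148),('gripC',(353.1,253.3),.03)): print('side',n,atz(s,px,z))
# base plate
g=(im.min(2)>170).astype(np.uint8); g[:140]=0; g[225:]=0; g[:,:215]=0;g[:,350:]=0
cv2.imwrite('pics/crop.png',cv2.resize(im[130:310,70:350],None,fx=2.8,fy=2.8,interpolation=2)[...,::-1])
print({k:np.array(v).tolist() for k,v in vision.camera_model('wrist').items()})
```

```text
0.9 [203. 265.] 2336 sides [0.1177 0.2306 0.1157] centre [0.2545 0.2399]
[[0.34150556774092256, 0.3366243383876726], [0.38209423095892414, 0.2261535603606873], [0.16667858563747187, 0.1439444296318868], [0.12756782823124987, 0.2527879129066054]]
0.88 [177. 201.] 957 sides [0.1685 0.0832 0.1674] centre [0.4763 0.3175]
[[0.49912622277050644, 0.4092839858544926], [0.5344768230158612, 0.244547184721388], [0.4532803971364943, 0.2262405686705952], [0.41842853814806424, 0.3899648443376707]]
0.78 [103. 183.] 2194 sides [0.2342 0.1179 0.2336] centre [0.532  0.5689]
[[0.43121248138894097, 0.6483216807645171], [0.6609615884437303, 0.6028744393353529], [0.632264319148141, 0.4885476103614075], [0.4034963838976723, 0.5360274992663043]]
0.3 [316. 144.] 2796 sides [0.3518 0.1887 0.3481] centre [ 0.6606 -0.1948]
[[0.6020392274157265, -0.006756988380739806], [0.8533153881405127, -0.2530182851787354], [0.7164824956188893, -0.38299497978977914], [0.47055725946726595, -0.13661635129310082]]
grip C [0.1573 0.1963 0.03  ] small [0.462  0.3957 0.03  ] A [0.4348 0.5948 0.03  ]
mouth [0.5414 0.0985 0.038 ]
slot [0.5413 0.0357 0.038 ]
knob [0.4447 0.1138 0.068 ]
knob2 [0.4395 0.1038 0.08  ]
lens [ 0.5443 -0.0619  0.148 ]
side mouth [0.535  0.1157 0.038 ]
side slot [0.5407 0.0363 0.038 ]
side knob [0.4403 0.1008 0.068 ]
side lens [ 0.5653 -0.0805  0.148 ]
side gripC [0.1516 0.1958 0.03  ]
{'fx': 315.6080215554337, 'fy': 315.6080215554337, 'cx': 255.218703607923, 'cy': 195.2921767922652, 'tool_from_camera': [[0.00036785872501250564, -0.9537049548187806, -0.3007436181102857, 0.077567628967187], [0.9999990945318805, -3.847090366070294e-05, 0.001345159993445467, -0.0012169383781280296], [-0.00129445562953182, -0.3007438406253674, 0.9537040771174912, -0.1426184980562517], [0.0, 0.0, 0.0, 1.0]]}
```

View pics/crop.png

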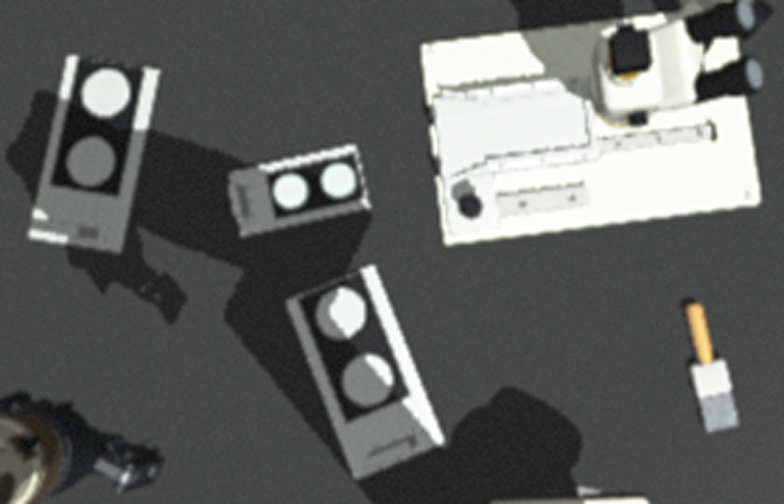

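The small tray measures about 83 x 168 mm including edge blur, so it is the target; the other two are 116 x 232 mm. I'll move the wrist camera over it.

```bash
cat >> h.py <<'E'
def go(p,yaw):
    """moves needed, tool down with tool-y axis at world angle yaw(deg)"""
    s=robot.read_state(); R=Ro.from_euler('xyz',s['ee_rot']).as_matrix()
    y=np.array([np.cos(np.radians(yaw)),np.sin(np.radians(yaw)),0]); z=np.array([0,0,-1.]); G=np.c_[np.cross(y,z),y,z]
    print('t',round(s['clock'],2),'pos',np.round(s['tool_pos'],4),'yang',round(np.degrees(np.arctan2(R[1,1],R[0,1])),2),'shift mm (tool now)',np.round(R.T@(np.array(p)-s['tool_pos'])*1e3,1),'(tool after turn)',np.round(G.T@(np.array(p)-s['tool_pos'])*1e3,1),'turn deg',np.round(np.degrees(Ro.from_matrix(R.T@G).as_rotvec()),2),'F',np.round(s['ft_force'],1),'grip',np.round(s['grip_width']*1e3,1))
E
python3 - <<'E'
from h import *
print(robot.read_state()['ee_rot'])
go((.47,.27,.2),102);go((.47,.27,.2),-78)
E
```

```text
[-3.14155535e+00 -8.66271050e-06  2.67981536e+00]
t 1.35 pos [0.2228 0.4476 0.2313] yang 63.54 shift mm (tool now) [-300.5  -48.9   31.3] (tool after turn) [-204.9 -225.1   31.3] turn deg [ -0.    -0.   -38.46] F [-0.2 -0.4 -0.7] grip 85.8
t 1.35 pos [0.2228 0.4476 0.2313] yang 63.54 shift mm (tool now) [-300.5  -48.9   31.3] (tool after turn) [204.9 225.1  31.3] turn deg [ -0.     0.   141.54] F [-0.2 -0.4 -0.7] grip 85.8
```

Emit:
{"method": "arm_command", "body": {
  "moves": [
    [[-30,-5,3],[0,0,0],60],
    [[-30,-5,3],[0,0,0],60],
    [[-30,-5,3],[0,0,0],60],
    [[-30,-5,3],[0,0,0],60],
    [[-30,-5,3],[0,0,0],60],
    [[-30,-5,3],[0,0,0],60],
    [[-30,-5,3],[0,0,0],60],
    [[-30,-5,3],[0,0,0],60],
    [[-30,-5,3],[0,0,0],60],
    [[-30,-5,3],[0,0,0],60],
    [[0,0,0],[0,0,-6.5],60],
    [[0,0,0],[0,0,-6.5],60],
    [[0,0,0],[0,0,-6.5],60],
    [[0,0,0],[0,0,-6.5],60],
    [[0,0,0],[0,0,-6.5],60],
    [[0,0,0],[0,0,-6.5],60],
    [[0,0,0],[0,0,0],60]
  ]
}}

```text
clock: 2.77
tool_pos: [0.4691, 0.2692, 0.2012]
ee_rot: [3.142, -0.0, -2.921]
ft_force: [0.1, 0.3, 0.2]
grip_width: 0.06
```

Run:
```python
from h import *
np.set_printoptions(precision=4,suppress=True)
go((.47,.27,.2),102)
c,im=snap('wrist')
cv2.imwrite('pics/w1.png',cv2.resize(im,(800,600),interpolation=2)[...,::-1])
Z=dict(tray_grip=.03,tray=0,dish1=.004,dish2=.004,slot=.038,mouth=.038,knob=.068,lens=.148)
for t in Z:
    print(t,[(np.round(r['pixel'],1),round(r['score'],2),atz(c,r['pixel'],Z[t])) for r in nets.landmark_of('wrist',t)])
np.savez('w1.npz',K=c[0],R=c[1],t=c[2],im=im)
```

```text
t 2.77 pos [0.4691 0.2692 0.2012] yang 102.64 shift mm (tool now) [-1.1  0.6  1.2] (tool after turn) [-1.1  0.6  1.2] turn deg [ 0.   -0.01  0.64] F [0.1 0.3 0.2] grip 60.0
tray_grip [(array([365.8, 195.6]), 0.87, array([0.4648, 0.3864, 0.03  ]))]
tray [(array([481.9, 269.5]), 0.88, array([0.5316, 0.5703, 0.    ])), (array([294.5, 181.7]), 0.63, array([0.4736, 0.3155, 0.    ]))]
dish1 [(array([253.3, 185.8]), 0.92, array([0.4873, 0.2709, 0.004 ])), (array([305.2, 185.1]), 0.9, array([0.4738, 0.3274, 0.004 ])), (array([ 71. , 114.5]), 0.56, array([0.4534, 0.0684, 0.004 ]))]
dish2 [(array([253.3, 185.8]), 0.92, array([0.4873, 0.2709, 0.004 ])), (array([305.2, 185.1]), 0.9, array([0.4738, 0.3274, 0.004 ])), (array([ 71. , 114.5]), 0.56, array([0.4534, 0.0684, 0.004 ]))]
slot [(array([ 22.2, 197. ]), 0.74, array([0.5408, 0.0422, 0.038 ])), (array([307.2, 188. ]), 0.26, array([0.4682, 0.3226, 0.038 ]))]
mouth [(array([ 83.1, 206. ]), 0.69, array([0.5371, 0.1032, 0.038 ]))]
knob [(array([ 70.9, 115.6]), 0.91, array([0.443 , 0.1028, 0.068 ]))]
lens []
```

View pics/w1.png

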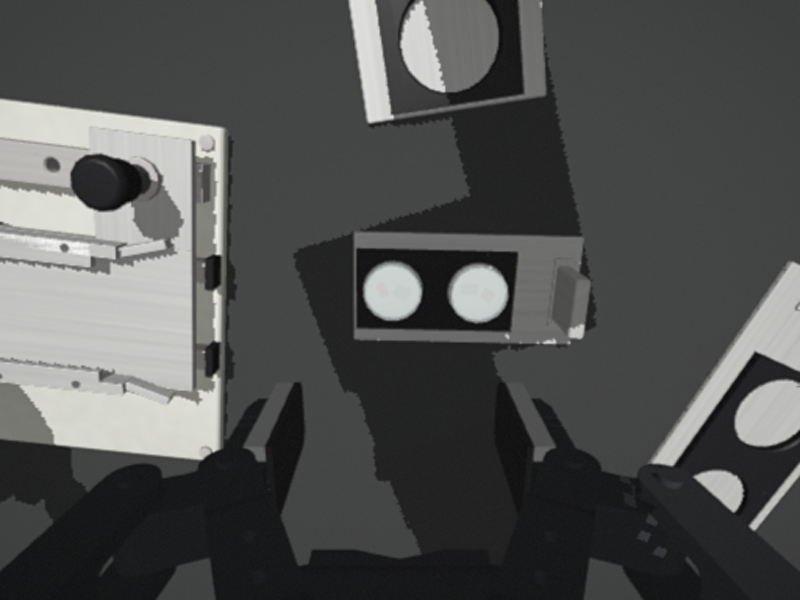

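The wrist view shows the target tray with its handle on the right at about (571,305), its dishes at (392,291) and (478,293), and the station on the left with its knob at (100,182) (all 800-scale). I'll compute the tray and station yaws from picture corners.

Run:
```python
from h import *
np.set_printoptions(precision=4,suppress=True)
d=np.load('w1.npz'); c=(d['K'],d['R'],d['t']); S=512/800
A=[atz(c,np.array(p)*S,z) for p,z in (((355.5,233),.004),((355,339.5),.004),((582,237),.004),((570,343),.004))]
for a in A: print(a)
y=(A[2]+A[3]-A[0]-A[1])/2
y2=lambda v:np.degrees(np.arctan2(v[1],v[0]))
print('long',np.linalg.norm(y),y2(y),'edges',y2(A[2]-A[0]),y2(A[3]-A[1]),'short dir',y2(A[1]-A[0]),np.linalg.norm(A[1]-A[0]),'centre',sum(A)/4)
D=[np.array(p) for p in ((.4873,.2709),(.4738,.3274))]; print('dish yaw',y2(D[1]-D[0]))
# station
B=[atz(c,np.array(p)*S,z) for p,z in (((192,137),.038),((194,390),.038),((226,128),.012),((220,461),.012))]
for b in B: print('st',b)
print(y2(B[1]-B[0]),y2(B[3]-B[2]), np.linalg.norm(B[3]-B[2]))
g=d['im'][120:260,:160]
```

```text
[0.4532 0.2349 0.004 ]
[0.5308 0.2497 0.004 ]
[0.4216 0.3885 0.004 ]
[0.4987 0.4058 0.004 ]
long 0.15811084031926187 101.62288801663921 edges 101.62733220392204 101.61851116355571 short dir 10.873733636732318 0.0789412168804622 centre [0.4761 0.3197 0.004 ]
dish yaw 103.43818815835066
st [0.4128 0.132  0.038 ]
st [0.5777 0.1491 0.038 ]
st [0.4043 0.1423 0.012 ]
st [0.6509 0.1663 0.012 ]
5.9248620026640815 5.547031129799899 0.24770626211528263
```

Run:
```python
from h import *
go((.463,.3865,.08),101.5)
```

```text
t 3.22 pos [0.4691 0.2692 0.2013] yang 102.51 shift mm (tool now) [-19.5 115.8 121.3] (tool after turn) [-17.4 116.1 121.3] turn deg [-0.    0.    1.01] F [ 0.  -0.5  0.2] grip 60.1
```

Emit:
{"method": "arm_command", "body": {
  "moves": [
    [[-3,19,20],[0,0,1],28],
    [[-3,19,20],[0,0,0],28],
    [[-3,19,20],[0,0,0],28],
    [[-3,19,20],[0,0,0],28],
    [[-3,20,20],[0,0,0],28],
    [[-2.5,20,21],[0,0,0],28],
    [[0,0,0],[0,0,0],28]
  ]
}}

```text
clock: 3.8
tool_pos: [0.4599, 0.3879, 0.0754]
ee_rot: [-3.14, -0.006, -2.937]
ft_force: [-0.5, 0.1, 0.1]
grip_width: 0.0279
```

Run:
```python
from h import *
np.set_printoptions(precision=4,suppress=True)
c,im=snap('wrist')
cv2.imwrite('pics/w2.png',im[...,::-1])
r=nets.landmark_of('wrist','tray_grip')
for q in r: print(q['pixel'],q['score'],atz(c,q['pixel'],.03))
print(proj(c,[[.463,.3865,.03]]))
go((.463,.3865,.011),101.5)
```

```text
[250.0, 226.7] 0.85 [0.4629 0.3846 0.03  ]
[[252.8593 227.4591]]
t 3.9 pos [0.4617 0.3862 0.079 ] yang 101.61 shift mm (tool now) [-1.5  0.2 68. ] (tool after turn) [-1.3  0.  68. ] turn deg [-0.1  -0.14  0.11] F [ 0.4 -0.1 -0.2] grip 28.0
```

View pics/w2.png

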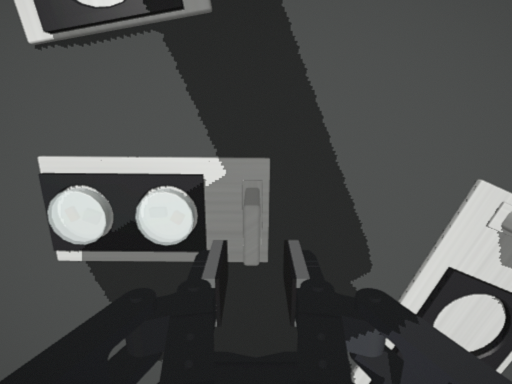

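The picture shows the handle plate (column 252) between the fingers (columns 215 and 297), so it is centred within about 2 mm. Going down to grip.

Emit:
{"method": "arm_command", "body": {
  "moves": [
    [[-1,-0.5,17],[0,0,0],28],
    [[0,0,17],[0,0,0],28],
    [[0,0,17],[0,0,0],28],
    [[0,0,12],[0,0,0],28],
    [[0,0,4.5],[0,0,0],28],
    [[0,0,0],[0,0,0],28],
    [[0,0,0],[0,0,0],0],
    [[0,0,0],[0,0,0],0],
    [[0,0,0],[0,0,0],0],
    [[0,0,0],[0,0,0],0],
    [[0,0,0],[0,0,0],0],
    [[0,0,0],[0,0,0],0]
  ]
}}

```text
clock: 4.9
tool_pos: [0.4648, 0.3865, 0.0145]
ee_rot: [3.141, 0.003, -2.94]
ft_force: [0.2, -2.0, 6.2]
grip_width: 0.0094
```

Run:
```python
from h import *
go((.463,.3865,.011),101.5)
```

```text
t 4.9 pos [0.4648 0.3865 0.0145] yang 101.53 shift mm (tool now) [1.8 0.3 3.5] (tool after turn) [1.8 0.3 3.5] turn deg [0.04 0.16 0.03] F [ 0.2 -2.   6.2] grip 9.4
```

Emit:
{"method": "arm_command", "body": {
  "moves": [
    [[0,0,-3],[0,0,0],0],
    [[0,0,-8],[0,0,0],0],
    [[0,0,-15],[0,0,0],0],
    [[0,0,-20],[0,0,0],0],
    [[0,0,-20],[0,0,0],0],
    [[0,0,-15],[0,0,0],0],
    [[0,0,-5],[0,0,0],0],
    [[0,0,0],[0,0,0],0],
    [[0,0,0],[0,0,0],0]
  ]
}}

```text
clock: 5.65
tool_pos: [0.4634, 0.3859, 0.0984]
ee_rot: [-3.141, -0.001, -2.94]
ft_force: [-0.8, 0.4, -3.8]
grip_width: 0.0089
```

Run:
```python
from h import *
np.set_printoptions(precision=4,suppress=True)
c,im=snap('wrist'); go((.463,.3865,.011),101.5)
print([(q['pixel'],q['score'],atz(c,q['pixel'],robot.read_state()['tool_pos'][2]+.019)) for q in nets.landmark_of('wrist','tray_grip')])
# overlay of the holder on w1
d=np.load('w1.npz'); c1=(d['K'],d['R'],d['t']); k=4.5
im1=cv2.resize(d['im'][60:310,:165][...,::-1],None,fx=3.2,fy=2.4*4/3,interpolation=2)
def over(x,y,th,col):
    R=Ro.from_euler('z',th,degrees=True).as_matrix()
    f=lambda P:((proj(c1,(R@(np.array(P)/1e3).T).T+[x,y,.038])-[0,60]+.5)*3.2-.5).round().astype(int)
    for s in (1,-1):
        for L in ([[s*35,45,14],[s*35,-20,14]],[[s*42,60,0],[s*42,-20,0]],[[s*42,60,14],[s*42,-20,14]],[[s*42,45,14],[s*35,45,14]]): cv2.polylines(im1,[f(L)],0,col,1)
    cv2.polylines(im1,[f([[-42,100,0],[42,100,0]])],0,col,1)
    a=np.linspace(0,6.28,40); cv2.polylines(im1,[f(np.c_[-90+15*np.cos(a),70+15*np.sin(a),a*0+47])],1,col,1)
over(.541,.043,5.7,(0,0,255))
both=np.zeros((800,600,3),np.uint8)
cv2.imwrite('pics/ov.png',np.hstack([im1[:600],np.zeros((600,0,3),np.uint8)])[:600])
cv2.imwrite('pics/w3.png',im[...,::-1]); print(im1.shape)
a=cv2.imread('pics/ov.png')[:600]; b=cv2.resize(im[...,::-1],(270,203)); o=np.zeros((600,800,3),np.uint8); o[:,:528]=a[:600,:528]; o[:203,530:800]=b; cv2.imwrite('pics/ov.png',o)
```

```text
t 5.7 pos [0.463  0.3855 0.0976] yang 101.54 shift mm (tool now) [-0.4  1.  86.6] (tool after turn) [-0.2  0.9 86.6] turn deg [-0.05 -0.11  0.04] F [-0.3 -0.8 -1.8] grip 9.1
[([255.3, 273.7], 0.73, array([0.4618, 0.3851, 0.1163]))]
(800, 528, 3)
```

View pics/ov.png

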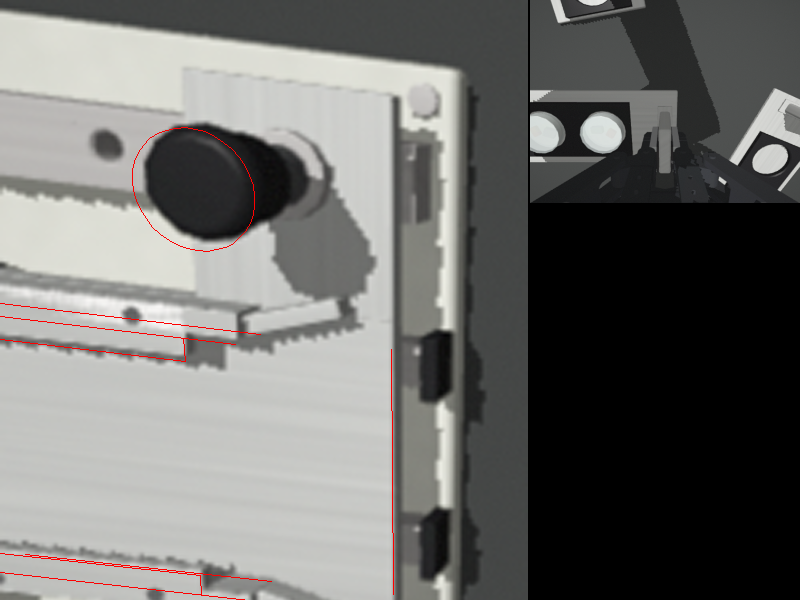

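The tray is held level. The overlay fits the holder within about 1 mm: lip corners at (186,358) and (203,573), plate end at column 393. I'll now measure the tray's offset and yaw in hand from its side edges.

Run:
```python
from h import *
np.set_printoptions(precision=4,suppress=True)
im=cv2.imread('pics/w3.png').astype(float).mean(2); c=cam('wrist')
s=robot.read_state(); R=Ro.from_euler('xyz',s['ee_rot']).as_matrix(); p=np.array(s['tool_pos'])
g=cv2.GaussianBlur(im,(5,5),1); 
for cc in (40,100,160,220): print(cc,np.round(g[150:330:6,cc]).astype(int))
def tool(px,z): return R.T@(atz(c,px,z)-p)*1e3
T=[];B=[]
for x in range(8,200,8):
    d=np.diff(g[:,x]); t=150+np.argmax(d[150:200]); b=270+np.argmin(d[270:330]); T.append((x,t+.5));B.append((x,b+.5))
for n,L in (('top',T),('bot',B)):
    L=np.array(L); k=np.polyfit(L[:,0],L[:,1],1); r=L[:,1]-np.polyval(k,L[:,0]); ok=abs(r-np.median(r))<3; k=np.polyfit(L[ok,0],L[ok,1],1)
    print(n,k,ok.sum(),[tool((x,np.polyval(k,x)),p[2]-.011+.004 if n=='top' else p[2]-.011+.004) for x in (8,200,280)])
```

```text
40 [ 78  78  78  82 120 118 116  88  25  24  24 105 145 141 206 218 213 213
 213 217 217 215 185  27  28 116  99  76  76  76]
100 [ 80  80  80  80 122 121 119  95  25  25  25  25  25  25 127 188 198 200
 180 165  78  24  24  24  28 117 102  78  78  43]
160 [ 81  80  80  81 124 124 122  98  26  25  25  55 145 153 223 222 217 215
 219 221 220 215 162  27  29  32  30  30  31  31]
220 [ 81  81  66  44 126 125 125 125 125 124 125 126 124 124 124 124 124  51
  31  34  30  30  29  35  30  30  30  29  30  30]
top [  0.0008 170.3768] 24 [array([  43.5065, -120.4497,    7.2672]), array([ 43.4543, -27.281 ,   7.1476]), array([43.4326, 11.5623,  7.0977])]
bot [  0. 289.] 4 [array([ -23.0206, -136.0137,    7.1148]), array([-23.0117, -30.7363,   6.9798]), array([-23.008 ,  13.148 ,   6.9236])]
```

Run:
```python
from h import *
np.set_printoptions(precision=4,suppress=True)
im=cv2.imread('pics/w3.png').astype(float).mean(2); c=cam('wrist')
s=robot.read_state(); R=Ro.from_euler('xyz',s['ee_rot']).as_matrix(); p=np.array(s['tool_pos'])
for cc in (20,50,80,100): print(cc,np.round(im[292:316,cc]).astype(int))
print('top',np.round(im[164:178,100]).astype(int))
# handle end edges
for row in (215,225): print('row',row,np.round(im[row,262:290]).astype(int))
def tool(px,h): return R.T@(atz(c,px,p[2]+h)-p)*1e3
for r in (303,304,305,306,307,308): print(r,tool((80,r),-.007),tool((80,r),-.011))
for q in ((252,210),(256,210),(279,180)): print(q,tool(q,.034),tool(q,-.007))
cv2.imwrite('pics/z.png',cv2.resize(cv2.imread('pics/w3.png')[150:330,150:350],(800,720),interpolation=2)[:600])
```

```text
20 [ 23  21  20  46 137 206 208 207 207 207 204 203 203 201 180  92  72  75
  75  76  75  76  75  75]
50 [ 23  23  22  33  74 115 116 116 117 116 115 113 114 114 104  79  76  76
  76  77  78  76  77  77]
80 [ 24  25  23  33  74 115 116 117 117 118 115 114 113 116 107  79  76  78
  78  79  79  77  77  78]
100 [ 23  22  23  33  74 115 118 117 117 117 116 115 116 116 108  80  77  78
  78  78  79  78  78  77]
top [ 80  81  81  79  80  80  87 103 117 120 122 123 123 122]
row 215 [100  99  96 104 122 124 118 115 125 126 127 127 127 126 126 124 105  49
  40  42  43  42  42  41  42  42  41  41]
row 225 [100  99  97  98 108 122 121 117 124 125 125 125 124 125 124 116  85  45
  41  42  44  42  43  42  41  43  44  41]
303 [-32.0286 -98.0355   7.0428] [ -34.9727 -100.6332   11.0385]
304 [-32.683  -98.144    7.0412] [ -35.6446 -100.7446   11.0369]
305 [-33.3389 -98.2527   7.0396] [ -36.318  -100.8562   11.0353]
306 [-33.9963 -98.3616   7.0381] [ -36.9929 -100.968    11.0337]
307 [-34.6551 -98.4708   7.0365] [ -37.6693 -101.0801   11.0321]
308 [-35.3154 -98.5802   7.0349] [ -38.3472 -101.1924   11.0305]
(252, 210) [ 38.1783  -1.7199 -33.899 ] [23.0833 -2.089   7.0625]
(256, 210) [ 38.1786  -0.2531 -33.9009] [23.0838 -0.0696  7.0599]
(279, 180) [ 49.5377   7.9211 -33.882 ] [38.7228 11.1846  7.086 ]
```

View pics/z.png

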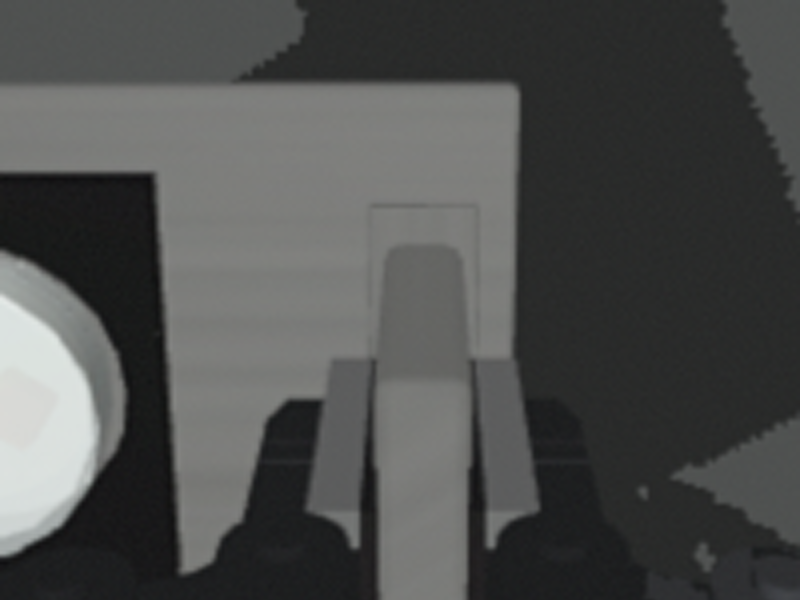

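Run:
```python
from h import *
np.set_printoptions(precision=2,suppress=True)
c=cam('wrist'); s=robot.read_state(); R=Ro.from_euler('xyz',s['ee_rot']).as_matrix(); p=np.array(s['tool_pos'])
tool=lambda px,z: R.T@(atz(c,px,p[2]-z/1e3)-p)*1e3
print('handle base',tool((256,211),10.5),'top',tool((256,245),-30.5),'edges',tool((80,171),10.5),tool((80,306.5),10.5),'rear edge',tool((279.5,190),10.5))
print('pad tip rows',proj(c,(R@np.array([[11,5,0],[11,-5,0],[11,5,3],[11,5,-3.]]).T/1e3).T+p))
d=np.load('w1.npz');c1=(d['K'],d['R'],d['t']); 
for z in (0,):
    pass
S=512/800
A=[atz(c1,np.array(q)*S,.004) for q in ((355.5,233),(355,339.5),(582,237),(570,343))]
print(p)
slot=np.array([.541,.0435,.038]); th=np.radians(5.7); Rs=Ro.from_euler('z',th).as_matrix()
for off in (2,):   # tray grip is at tool x +off; tool x = -slot x when aligned
    for Y in (243,203,150,100,68): print(Y,(slot+Rs@np.array([off,Y,17])/1e3))
go(slot+Rs@np.array([2,243,17+14.5])/1e3,95.7)
```

```text
handle base [21.25 -0.05 10.56] top [ 22.28  -0.22 -30.44] edges [ 42.39 -87.55  10.72] [ -36.96 -100.7    10.53] rear edge [32.57 11.84 10.57]
pad tip rows [[266.27 237.86]
 [246.07 237.87]
 [266.06 235.3 ]
 [266.49 240.51]]
[0.46 0.39 0.1 ]
243 [0.52 0.29 0.06]
203 [0.52 0.25 0.06]
150 [0.53 0.19 0.06]
100 [0.53 0.14 0.06]
68 [0.54 0.11 0.06]
t 5.75 pos [0.46 0.39 0.1 ] yang 101.55 shift mm (tool now) [ -35.  -109.    27.8] (tool after turn) [ -45.8 -104.9   27.8] turn deg [-0.08 -0.14  5.85] F [ 0.5  0.2 -3.2] grip 8.8
```

Emit:
{"method": "arm_command", "body": {
  "moves": [
    [[0,0,0],[0,0,3],0],
    [[0,0,0],[0,0,2.85],0],
    [[-6,-11,0],[0,0,0],0],
    [[-10,-18,5],[0,0,0],0],
    [[-10,-18,8],[0,0,0],0],
    [[-10,-18,8],[0,0,0],0],
    [[-6,-12,8],[0,0,0],0],
    [[-3.8,-8,6],[0,0,0],0],
    [[0,0,4],[0,0,0],0],
    [[0,0,0],[0,0,0],0],
    [[0,0,0],[0,0,0],0]
  ]
}}

```text
clock: 6.67
tool_pos: [0.5171, 0.3065, 0.0594]
ee_rot: [3.141, -0.001, -3.041]
ft_force: [0.2, 0.3, -1.7]
grip_width: 0.0093
```

```bash
cat >> h.py <<'E'
SLOT=np.array([.541,.0435,.038]); SR=Ro.from_euler('z',5.7,degrees=True).as_matrix()
def slotgo(x,y,z,yaw=95.7):
    p=SR.T@(np.array(robot.read_state()['tool_pos'])-SLOT)*1e3; print('tool in slot mm',np.round(p,1)); go(SLOT+SR@np.array([x,y,z])/1e3,yaw)
    print('F in slot',np.round(SR.T@robot.read_state()['ft_force'],1))
E
python3 - <<'E'
from h import *
slotgo(2,243,17)
c,im=snap('side'); t,it=snap('top')
a=cv2.resize(im[150:310,170:310],(525,600),interpolation=2); b=cv2.resize(it[140:230,165:275],(275,225),interpolation=2)
o=np.zeros((600,800,3),np.uint8); o[:,:525]=a; o[:225,525:]=b; cv2.imwrite('pics/m.png',o[...,::-1])
E
```

```text
tool in slot mm [  2.4 264.   21.4]
t 6.67 pos [0.5171 0.3065 0.0594] yang 95.74 shift mm (tool now) [  0.4 -21.    4.4] (tool after turn) [  0.4 -21.    4.4] turn deg [ 0.01 -0.06  0.04] F [ 0.2  0.3 -1.7] grip 9.3
F in slot [ 0.2  0.3 -1.7]
```

View pics/m.png

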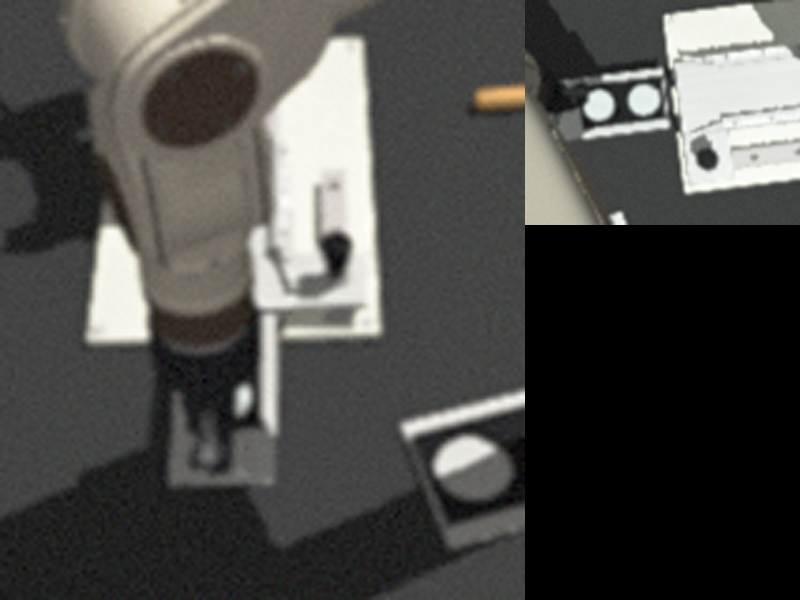

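Emit:
{"method": "arm_command", "body": {
  "moves": [
    [[0,0,4],[0,0,0],0],
    [[0,-8,0],[0,0,0],0],
    [[0,-12,0],[0,0,0],0],
    [[0,-12,0],[0,0,0],0],
    [[0,-8,0],[0,0,0],0],
    [[0,-4,0],[0,0,0],0],
    [[0,0,0],[0,0,0],0]
  ]
}}

```text
clock: 7.35
tool_pos: [0.5224, 0.2605, 0.056]
ee_rot: [-3.141, -0.0, -3.045]
ft_force: [0.8, 0.2, -2.6]
grip_width: 0.0093
```

Run:
```python
from h import *
slotgo(2,203,17)
```

```text
tool in slot mm [  3.  217.8  18. ]
t 7.35 pos [0.5224 0.2605 0.056 ] yang 95.56 shift mm (tool now) [  1.  -14.8   1. ] (tool after turn) [  1.  -14.8   1. ] turn deg [-0.01 -0.01 -0.14] F [ 0.8  0.2 -2.6] grip 9.3
F in slot [ 0.9  0.1 -2.6]
```

Emit:
{"method": "arm_command", "body": {
  "moves": [
    [[0.5,-5,0],[0,0,0],0],
    [[0,-6,0],[0,0,0],0],
    [[0,-6,0],[0,0,0],0],
    [[0,-6,0],[0,0,0],0],
    [[0,-5,0],[0,0,0],0],
    [[0,-4,0],[0,0,0],0],
    [[0,0,0],[0,0,0],0]
  ]
}}

```text
clock: 7.93
tool_pos: [0.5248, 0.2294, 0.0558]
ee_rot: [-3.141, -0.0, -3.043]
ft_force: [0.2, 0.6, -2.0]
grip_width: 0.0091
```

Run:
```python
from h import *
slotgo(2,203,17)
```

```text
tool in slot mm [  2.4 186.6  17.8]
t 7.93 pos [0.5248 0.2294 0.0558] yang 95.63 shift mm (tool now) [ 0.4 16.4  0.8] (tool after turn) [ 0.4 16.4  0.8] turn deg [-0.02 -0.02 -0.07] F [ 0.2  0.6 -2. ] grip 9.1
F in slot [ 0.2  0.6 -2. ]
```

Emit:
{"method": "arm_command", "body": {
  "moves": [
    [[0,-5,0],[0,0,0],0],
    [[0,-8,0],[0,0,0],0],
    [[0,-8,0],[0,0,0],0],
    [[0,-8,0],[0,0,0],0],
    [[0,-8,0],[0,0,0],0],
    [[0,-8,0],[0,0,0],0],
    [[0,-5,0],[0,0,0],0],
    [[0,0,0],[0,0,0],0]
  ]
}}

```text
clock: 8.6
tool_pos: [0.5299, 0.1791, 0.0558]
ee_rot: [-3.141, -0.0, -3.044]
ft_force: [-0.7, -0.3, -2.0]
grip_width: 0.0091
```

Run:
```python
from h import *
slotgo(2,80,17)
```

```text
tool in slot mm [  2.4 136.1  17.8]
t 8.6 pos [0.5299 0.1791 0.0558] yang 95.59 shift mm (tool now) [  0.3 -56.1   0.8] (tool after turn) [  0.4 -56.1   0.8] turn deg [-0.02 -0.01 -0.11] F [-0.7 -0.3 -2. ] grip 9.1
F in slot [-0.7 -0.2 -2. ]
```

Emit:
{"method": "arm_command", "body": {
  "moves": [
    [[0,-6,0],[0,0,0],0],
    [[0,-9,0],[0,0,0],0],
    [[0,-9,0],[0,0,0],0],
    [[0,-9,0],[0,0,0],0],
    [[0,-9,0],[0,0,0],0],
    [[0,-6,0],[0,0,0],0],
    [[0,-4,0],[0,0,0],0],
    [[0,0,1],[0,0,0],0],
    [[0,0,1],[0,0,0],0],
    [[0,0,0.5],[0,0,0],0],
    [[0,0,0],[0,0,0],0]
  ]
}}

```text
clock: 9.52
tool_pos: [0.5347, 0.1292, 0.0531]
ee_rot: [3.141, -0.0, -3.042]
ft_force: [-0.2, 0.1, -2.5]
grip_width: 0.009
```

Run:
```python
from h import *
slotgo(2,68,14.5)
```

```text
tool in slot mm [ 2.3 85.9 15.1]
t 9.52 pos [0.5347 0.1292 0.0531] yang 95.72 shift mm (tool now) [  0.3 -17.9   0.6] (tool after turn) [  0.3 -17.9   0.6] turn deg [ 0.01 -0.02  0.02] F [-0.2  0.1 -2.5] grip 9.0
F in slot [-0.2  0.1 -2.5]
```

Emit:
{"method": "arm_command", "body": {
  "moves": [
    [[0,-4,0.5],[0,0,0],0],
    [[0,-4,0.5],[0,0,0],0],
    [[0,-3,0.3],[0,0,0],0],
    [[0,-2,0.2],[0,0,0],0],
    [[0,0,0],[0,0,0],0]
  ]
}}

```text
clock: 9.93
tool_pos: [0.5363, 0.1163, 0.0525]
ee_rot: [3.14, 0.001, -3.042]
ft_force: [-2.7, 3.4, 4.3]
grip_width: 0.0088
```

Run:
```python
from h import *
slotgo(2,68,14.5)
```

```text
tool in slot mm [ 2.6 72.9 14.5]
t 9.93 pos [0.5363 0.1163 0.0525] yang 95.7 shift mm (tool now) [ 0.6 -4.9  0. ] (tool after turn) [ 0.6 -4.9  0. ] turn deg [ 0.08  0.04 -0.  ] F [-2.7  3.4  4.3] grip 8.8
F in slot [-2.3  3.7  4.3]
```

Emit:
{"method": "arm_command", "body": {
  "moves": [
    [[0,-1.5,-0.3],[0,0,0],0],
    [[0,-1.5,0],[0,0,0],0],
    [[0,-1,0],[0,0,0],0],
    [[0,0,0],[0,0,0],0]
  ]
}}

```text
clock: 10.27
tool_pos: [0.5367, 0.1122, 0.0525]
ee_rot: [3.141, 0.001, -3.042]
ft_force: [-2.3, 3.5, 4.6]
grip_width: 0.0091
```

Run:
```python
from h import *
slotgo(2,68,14.5)
```

```text
tool in slot mm [ 2.6 68.8 14.5]
t 10.27 pos [0.5367 0.1122 0.0525] yang 95.7 shift mm (tool now) [ 0.6 -0.8  0. ] (tool after turn) [ 0.6 -0.8  0. ] turn deg [0.05 0.03 0.  ] F [-2.3  3.5  4.6] grip 9.1
F in slot [-2.   3.7  4.6]
```

Emit:
{"method": "arm_command", "body": {
  "moves": [
    [[0,-1,0],[0,0,0],0],
    [[0,-1,0],[0,0,0],0],
    [[0,0,0],[0,0,0],0]
  ]
}}

```text
clock: 10.52
tool_pos: [0.5369, 0.1105, 0.0525]
ee_rot: [3.14, 0.001, -3.042]
ft_force: [-3.7, 5.4, 5.5]
grip_width: 0.0092
```

Run:
```python
from h import *
slotgo(2,68,14.5)
```

```text
tool in slot mm [ 2.6 67.  14.5]
t 10.52 pos [0.5369 0.1105 0.0525] yang 95.71 shift mm (tool now) [0.6 1.  0. ] (tool after turn) [0.6 1.  0. ] turn deg [0.07 0.03 0.01] F [-3.7  5.4  5.5] grip 9.2
F in slot [-3.2  5.8  5.5]
```

Not at the stop yet; the force is friction only. Continuing in small steps.

Emit:
{"method": "arm_command", "body": {
  "moves": [
    [[0,-1,0],[0,0,0],0],
    [[0,-1,0],[0,0,0],0],
    [[0,0,0],[0,0,0],0]
  ]
}}

```text
clock: 10.77
tool_pos: [0.5369, 0.1102, 0.0525]
ee_rot: [3.137, 0.001, -3.041]
ft_force: [-3.0, 9.1, 5.3]
grip_width: 0.0093
```

Run:
```python
from h import *
slotgo(2,68,14.5)
```

```text
tool in slot mm [ 2.6 66.8 14.5]
t 10.77 pos [0.5369 0.1102 0.0525] yang 95.78 shift mm (tool now) [0.6 1.2 0.1] (tool after turn) [0.6 1.2 0. ] turn deg [0.27 0.03 0.08] F [-3.   9.1  5.3] grip 9.3
F in slot [-2.   9.3  5.3]
```

Emit:
{"method": "arm_command", "body": {
  "moves": [
    [[0,-1,0],[0,0,0],0],
    [[0,-1,0],[0,0,0],0],
    [[0,-0.5,0],[0,0,0],0],
    [[0,0,0],[0,0,0],0]
  ]
}}

```text
clock: 11.1
tool_pos: [0.537, 0.11, 0.0528]
ee_rot: [3.133, 0.001, -3.039]
ft_force: [-5.9, 16.3, 5.9]
grip_width: 0.0091
```

Run:
```python
from h import *
slotgo(2,68,14.5)
```

```text
tool in slot mm [ 2.6 66.6 14.8]
t 11.1 pos [0.537  0.11   0.0528] yang 95.86 shift mm (tool now) [0.6 1.4 0.3] (tool after turn) [0.6 1.4 0.3] turn deg [0.51 0.04 0.16] F [-5.9 16.3  5.9] grip 9.1
F in slot [-4.2 16.8  5.9]
```

The tray is against the stop: 17 N with no further motion. I'll ease the push, release, and rise to look at the tray and knob.

Emit:
{"method": "arm_command", "body": {
  "moves": [
    [[0,2,-0.5],[0,0,0],0],
    [[0,0,0],[0,0,0],12],
    [[0,0,0],[0,0,0],20],
    [[0,0,0],[0,0,0],27],
    [[0,0,0],[0,0,0],27],
    [[0,0,0],[0,0,0],27],
    [[0,0,0],[0,0,0],27],
    [[0,0,-4],[0,0,0],27],
    [[0,0,-10],[0,0,0],27],
    [[0,0,-20],[0,0,0],27],
    [[0,0,-30],[0,0,0],27],
    [[0,0,-30],[0,0,0],40],
    [[0,0,-20],[0,0,0],50],
    [[0,0,0],[0,0,0],50],
    [[0,0,0],[0,0,0],50]
  ]
}}

```text
clock: 12.35
tool_pos: [0.5384, 0.1076, 0.1691]
ee_rot: [3.141, 0.005, -3.042]
ft_force: [-0.3, 0.8, -0.3]
grip_width: 0.0498
```

Run:
```python
from h import *
np.set_printoptions(precision=4,suppress=True)
slotgo(-90,70,80)
c,im=snap('wrist'); cv2.imwrite('pics/w5.png',cv2.resize(im,(800,600),interpolation=2)[...,::-1])
for t,z in (('knob',.068),('tray_grip',.068),('mouth',.038),('dish1',.042),('dish2',.042),('tray',.038)):
    print(t,[(np.round(q['pixel'],1),round(q['score'],2),np.round(SR.T@(atz(c,q['pixel'],z)-SLOT)*1e3,1)) for q in nets.landmark_of('wrist',t)])
np.savez('w5.npz',K=c[0],R=c[1],t=c[2],im=im)
```

```text
tool in slot mm [  3.8  64.1 131.1]
t 12.35 pos [0.5384 0.1076 0.1691] yang 95.69 shift mm (tool now) [94.   5.9 50.7] (tool after turn) [93.8  5.9 51.1] turn deg [ 0.02  0.28 -0.01] F [-0.3  0.8 -0.3] grip 49.8
F in slot [-0.2  0.8 -0.3]
knob [(array([264. ,  69.5]), 0.78, array([-91.6,  70. ,  30. ]))]
tray_grip [(array([260.9, 193.3]), 0.88, array([ 1.5, 68.3, 30. ]))]
mouth []
dish1 [(array([125.6, 181.2]), 0.73, array([ -1.5, -50.7,   4. ])), (array([191.8, 182.2]), 0.6, array([-0.6,  7.7,  4. ]))]
dish2 [(array([125.6, 181.2]), 0.73, array([ -1.5, -50.7,   4. ])), (array([191.8, 182.2]), 0.6, array([-0.6,  7.7,  4. ]))]
tray [(array([181.3, 179.9]), 0.68, array([-1.6, -2.4, -0. ]))]
```

View pics/w5.png

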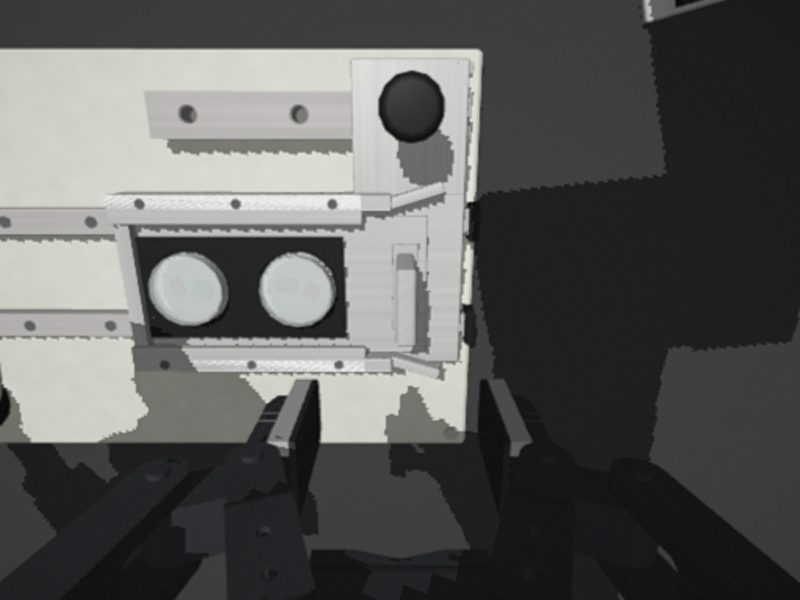

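The tray sits home under the lips, with dishes in both pockets at (188,289) and (297,289) and the knob head at (411,106). Moving over the knob.

Emit:
{"method": "arm_command", "body": {
  "moves": [
    [[8,0.5,0],[0,0.2,0],50],
    [[16,1,5],[0,0,0],50],
    [[16,1,10],[0,0,0],50],
    [[16,1,12],[0,0,0],50],
    [[16,1,12],[0,0,0],50],
    [[14,1,12],[0,0,0],50],
    [[8,0,8],[0,0,0],50],
    [[0,0,0],[0,0,0],50],
    [[0,0,0],[0,0,0],50]
  ]
}}

```text
clock: 13.45
tool_pos: [0.442, 0.1035, 0.1077]
ee_rot: [-3.141, -0.005, -3.042]
ft_force: [0.1, -0.2, 0.1]
grip_width: 0.0499
```

Run:
```python
from h import *
slotgo(-91,69.7,10)
c,im=snap('wrist'); cv2.imwrite('pics/w6.png',im[...,::-1])
for t,z in (('knob',.068),):
    print(t,[(np.round(q['pixel'],1),round(q['score'],2),np.round(SR.T@(atz(c,q['pixel'],z)-SLOT)*1e3,1)) for q in nets.landmark_of('wrist',t)])
```

```text
tool in slot mm [-92.5  69.5  69.7]
t 13.45 pos [0.442  0.1035 0.1077] yang 95.71 shift mm (tool now) [-1.8  0.2 59.7] (tool after turn) [-1.5  0.2 59.7] turn deg [-0.01 -0.26  0.01] F [ 0.1 -0.2  0.1] grip 49.9
F in slot [ 0.1 -0.2  0.1]
knob [(array([255.9, 225.4]), 0.62, array([-93.5,  69.4,  30. ]))]
```

View pics/w6.png

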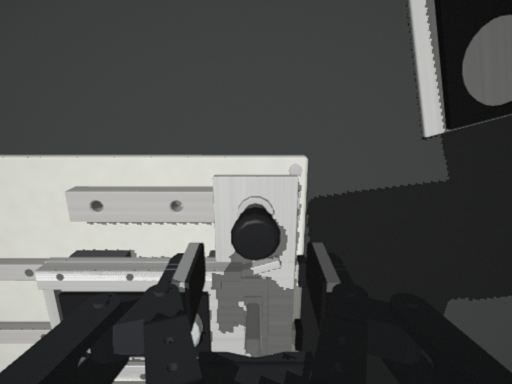

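The knob (column 256) is centred between the fingers (columns 193 and 318). Descending and gripping.

Emit:
{"method": "arm_command", "body": {
  "moves": [
    [[0,0,8],[0,-0.2,0],50],
    [[0,0,15],[0,0,0],50],
    [[0,0,15],[0,0,0],50],
    [[0,0,14],[0,0,0],50],
    [[0,0,7],[0,0,0],50],
    [[0,0,0],[0,0,0],50],
    [[0,0,0],[0,0,0],40],
    [[0,0,0],[0,0,0],32],
    [[0,0,0],[0,0,0],15],
    [[0,0,0],[0,0,0],15],
    [[0,0,0],[0,0,0],15],
    [[0,0,0],[0,0,0],15]
  ]
}}

```text
clock: 14.55
tool_pos: [0.4439, 0.1038, 0.05]
ee_rot: [3.141, 0.003, -3.042]
ft_force: [-0.1, -1.1, 5.5]
grip_width: 0.0279
```

Run:
```python
from h import *
slotgo(-91,69.7,10)
```

```text
tool in slot mm [-90.7  69.6  12. ]
t 14.55 pos [0.4439 0.1038 0.05  ] yang 95.69 shift mm (tool now) [0.3 0.1 2. ] (tool after turn) [0.3 0.1 2. ] turn deg [ 0.01  0.16 -0.01] F [-0.1 -1.1  5.5] grip 27.9
F in slot [-0.2 -1.   5.5]
```

Emit:
{"method": "arm_command", "body": {
  "moves": [
    [[0,0,0],[0,0,0],15],
    [[0,0,0],[0,0,0],15],
    [[0,0,0],[0,0,0],15]
  ]
}}

```text
clock: 14.8
tool_pos: [0.4438, 0.1037, 0.05]
ee_rot: [3.141, 0.003, -3.042]
ft_force: [0.3, -0.3, 6.5]
grip_width: 0.028
```

Run:
```python
from h import *
slotgo(-91,69.7,10)
```

```text
tool in slot mm [-90.7  69.6  12. ]
t 14.8 pos [0.4438 0.1037 0.05  ] yang 95.69 shift mm (tool now) [0.3 0.1 2. ] (tool after turn) [0.3 0.1 2. ] turn deg [ 0.01  0.15 -0.01] F [ 0.3 -0.3  6.5] grip 28.0
F in slot [ 0.2 -0.3  6.5]
```

The opening reads 28 mm rather than 25, so the pads are probably catching the head. I'll regrip about 5 mm lower.

Emit:
{"method": "arm_command", "body": {
  "moves": [
    [[0,0,0],[0,0,0],38],
    [[0,0,0],[0,0,0],38],
    [[0,0,0],[0,0,0],38],
    [[0,0,2.5],[0,0,0],38],
    [[0,0,2.5],[0,0,0],38],
    [[0,0,0],[0,0,0],38],
    [[0,0,0],[0,0,0],15],
    [[0,0,0],[0,0,0],15],
    [[0,0,0],[0,0,0],15],
    [[0,0,0],[0,0,0],15],
    [[0,0,0],[0,0,0],15],
    [[0,0,0],[0,0,0],15]
  ]
}}

```text
clock: 15.8
tool_pos: [0.4423, 0.1036, 0.0437]
ee_rot: [3.142, -0.001, -3.042]
ft_force: [-1.5, 0.2, -1.3]
grip_width: 0.0275
```

Run:
```python
from h import *
slotgo(-91,69.7,10)
```

```text
tool in slot mm [-92.2  69.6   5.7]
t 15.8 pos [0.4423 0.1036 0.0437] yang 95.69 shift mm (tool now) [-1.2  0.1 -4.3] (tool after turn) [-1.2  0.1 -4.3] turn deg [ 0.   -0.05 -0.01] F [-1.5  0.2 -1.3] grip 27.5
F in slot [-1.4  0.3 -1.3]
```

Emit:
{"method": "arm_command", "body": {
  "moves": [
    [[0,0,0],[0,0,0],5],
    [[0,0,0],[0,0,0],5],
    [[0,0,0],[0,0,0],5],
    [[0,0,0],[0,0,0],5]
  ]
}}

```text
clock: 16.13
tool_pos: [0.4423, 0.1035, 0.0437]
ee_rot: [3.142, -0.001, -3.042]
ft_force: [-1.0, 0.8, -2.7]
grip_width: 0.0277
```

Run:
```python
from h import *
slotgo(-91,69.7,10)
```

```text
tool in slot mm [-92.2  69.6   5.7]
t 16.13 pos [0.4423 0.1035 0.0437] yang 95.69 shift mm (tool now) [-1.2  0.1 -4.3] (tool after turn) [-1.2  0.1 -4.3] turn deg [ 0.   -0.05 -0.01] F [-1.   0.8 -2.7] grip 27.7
F in slot [-0.9  0.9 -2.7]
```

Emit:
{"method": "arm_command", "body": {
  "moves": [
    [[0,0,-2],[0,0,0],5],
    [[0,0,-2],[0,0,0],5],
    [[0,0,-2],[0,0,0],5],
    [[0,0,-2],[0,0,0],5],
    [[0,0,-2],[0,0,0],5],
    [[0,0,-1],[0,0,0],5],
    [[0,0,0],[0,0,0],5],
    [[0,0,0],[0,0,0],5]
  ]
}}

```text
clock: 16.8
tool_pos: [0.4423, 0.1035, 0.0548]
ee_rot: [3.142, -0.001, -3.042]
ft_force: [-1.6, 1.1, -8.5]
grip_width: 0.0275
```

Run:
```python
from h import *
slotgo(-91,69.7,10)
```

```text
tool in slot mm [-92.2  69.5  16.8]
t 16.8 pos [0.4423 0.1035 0.0548] yang 95.69 shift mm (tool now) [-1.2  0.2  6.8] (tool after turn) [-1.2  0.2  6.8] turn deg [ 0.   -0.04 -0.01] F [-1.6  1.1 -8.5] grip 27.5
F in slot [-1.5  1.3 -8.5]
```

The plunger is up about 11 mm with 8.5 N on it, so the pin is out. Sliding the carriage 60 mm, gently.

Emit:
{"method": "arm_command", "body": {
  "moves": [
    [[0,-1,0],[0,0,0],5],
    [[0,-2,0],[0,0,0],5],
    [[0,-3.5,0],[0,0,0],5],
    [[0,-5,0],[0,0,0],5],
    [[0,-6,0],[0,0,0],5],
    [[0,-6,0],[0,0,0],5],
    [[0,-6,0],[0,0,0],5],
    [[0,-6,0],[0,0,0],5],
    [[0,-6,0],[0,0,0],5],
    [[0,-5.5,0],[0,0,0],5],
    [[0,-4.5,0],[0,0,0],5],
    [[0,-3.5,0],[0,0,0],5],
    [[0,-2.5,0],[0,0,0],5],
    [[0,-1.5,0],[0,0,0],5],
    [[0,-1,0],[0,0,0],5],
    [[0,0,0],[0,0,0],5],
    [[0,0,0],[0,0,0],5]
  ]
}}

```text
clock: 18.22
tool_pos: [0.4484, 0.0435, 0.0548]
ee_rot: [-3.141, -0.001, -3.042]
ft_force: [-4.3, -1.5, -8.5]
grip_width: 0.0273
```

Run:
```python
from h import *
slotgo(-91,9.6,10)
```

```text
tool in slot mm [-92.2   9.2  16.8]
t 18.22 pos [0.4484 0.0435 0.0548] yang 95.69 shift mm (tool now) [-1.2  0.4  6.8] (tool after turn) [-1.2  0.4  6.8] turn deg [-0.06 -0.04 -0.01] F [-4.3 -1.5 -8.5] grip 27.3
F in slot [-4.4 -1.1 -8.5]
```

Emit:
{"method": "arm_command", "body": {
  "moves": [
    [[0,0,1.5],[0,0,0],5],
    [[0,0,1.5],[0,0,0],5],
    [[0,0,1.5],[0,0,0],5],
    [[0,0,1.5],[0,0,0],5],
    [[0,0,0],[0,0,0],5]
  ]
}}

```text
clock: 18.63
tool_pos: [0.4484, 0.0436, 0.0486]
ee_rot: [-3.141, -0.001, -3.042]
ft_force: [-5.2, -1.4, -7.5]
grip_width: 0.0277
```

Run:
```python
from h import *
slotgo(-91,9.6,10)
```

```text
tool in slot mm [-92.1   9.3  10.6]
t 18.63 pos [0.4484 0.0436 0.0486] yang 95.69 shift mm (tool now) [-1.1  0.3  0.6] (tool after turn) [-1.1  0.3  0.6] turn deg [-0.04 -0.03 -0.01] F [-5.2 -1.4 -7.5] grip 27.7
F in slot [-5.3 -0.8 -7.5]
```

The knob is at 4.9 mm and the spring is still pulling on the tool, so the pin has entered the hole. Lowering the rest with a slight down-push.

Emit:
{"method": "arm_command", "body": {
  "moves": [
    [[0,0,1.5],[0,0,0],5],
    [[0,0,1.5],[0,0,0],5],
    [[0,0,1.5],[0,0,0],5],
    [[0,0,1],[0,0,0],5],
    [[0,0,1],[0,0,0],5],
    [[0,0,0],[0,0,0],5],
    [[0,0,0],[0,0,0],5]
  ]
}}

```text
clock: 19.22
tool_pos: [0.4486, 0.0438, 0.0436]
ee_rot: [-3.141, 0.0, -3.042]
ft_force: [-8.9, -1.5, 3.9]
grip_width: 0.0272
```

Run:
```python
from h import *
slotgo(-91,9.6,10)
```

```text
tool in slot mm [-91.9   9.5   5.6]
t 19.22 pos [0.4486 0.0438 0.0436] yang 95.69 shift mm (tool now) [-0.9  0.1 -4.4] (tool after turn) [-0.9  0.1 -4.4] turn deg [-0.01  0.02 -0.01] F [-8.9 -1.5  3.9] grip 27.2
F in slot [-9.  -0.6  3.9]
```

The pin is home: z is 43.6 mm against 43.7 at the start, and the tool now feels +3.9 N upward. I'll relieve the 9 N side force and check with a picture.

Emit:
{"method": "arm_command", "body": {
  "moves": [
    [[0.7,0,0],[0,0,0],5],
    [[0.7,0,0.5],[0,0,0],5],
    [[0,0,0],[0,0,0],5],
    [[0,0,0],[0,0,0],5]
  ]
}}

```text
clock: 19.55
tool_pos: [0.4487, 0.0438, 0.0436]
ee_rot: [-3.141, 0.003, -3.042]
ft_force: [-5.9, -1.7, 4.2]
grip_width: 0.0274
```

Run:
```python
from h import *
slotgo(-91,9.6,10)
a,ia=snap('wrist'); b,ib=snap('side'); 
o=np.zeros((600,800,3),np.uint8); o[:384,:512]=ia; o[:,512:]=cv2.resize(ib[90:260,185:267],(288,600),interpolation=2)
cv2.imwrite('pics/f.png',o[...,::-1])
for n,c in (('wrist',a),('side',b)):
  for t,z in (('dish1',.042),('tray_grip',.068)):
    print(n,t,[(np.round(q['pixel'],1),round(q['score'],2),np.round(SR.T@(atz(c,q['pixel'],z)-SLOT)*1e3,1)) for q in nets.landmark_of(n,t)])
```

```text
tool in slot mm [-91.9   9.5   5.6]
t 19.55 pos [0.4487 0.0438 0.0436] yang 95.69 shift mm (tool now) [-0.9  0.1 -4.4] (tool after turn) [-0.9  0.1 -4.4] turn deg [-0.01  0.19 -0.01] F [-5.9 -1.7  4.2] grip 27.4
F in slot [-6.1 -1.1  4.2]
wrist dish1 []
wrist tray_grip []
side dish1 [(array([235.5, 181.4]), 0.59, array([ -11.2, -127.4,    4. ])), (array([232. , 197.8]), 0.42, array([ -0.7, -45.6,   4. ]))]
side tray_grip [(array([233.6, 202.7]), 0.6, array([-8.7,  2.4, 30. ])), (array([350.3, 251.4]), 0.57, array([-353.4,  210. ,   30. ]))]
```

View pics/f.png

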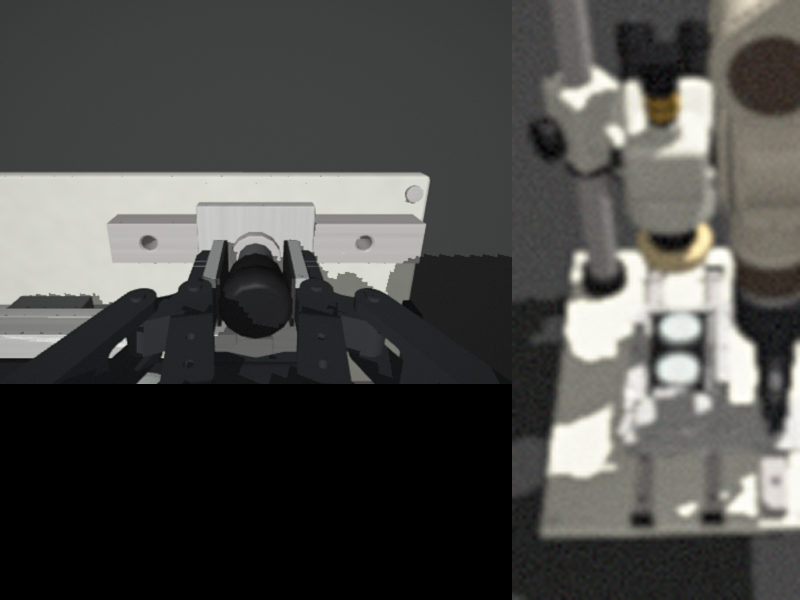

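The carriage plate is between the first hole (364,242) and the third hole (149,242), so the pin is in the next (middle) hole. Both dishes are in their pockets, the leading one under the lens, and the knob is held. Handing in.

Run:
```python
from h import *
print(robot.hand_in()); s=robot.read_state(); print(s['clock'],s['tool_pos'],s['ft_force'])
```

```text
the job is handed in; nothing more can be done
None
the job is handed in; nothing more can be done
```

The job is handed in at about 20 s on the robot's clock. The tray is home in the holder, the carriage is in the next hole, and the arm is still holding the knob with the pin down.

- **Tray:** I picked the small tray, which measured about 80 x 160 mm; the other two were 116 x 232 mm. I slid it in until it stopped moving under about 17 N. The picture after release showed both dishes in their pockets.
- **Carriage and pin:** I lifted the knob about 11 mm and slid the carriage 60 mm. On the way down the spring was still pulling the tool at 4.9 mm, so the pin had entered the hole. It finished at 43.6 mm tool height, against 43.7 mm at the start, with about 4 N of downward push.
- **Last pictures:** the first and third holes are visible either side of the carriage, so the pin is in the next hole. Both dishes are in place with the leading one towards the lens.

A few readings were not clean:
- The gripper reads about 27.5 mm on the 25 mm knob, even after I regripped 6 mm lower. It did not slip when lifting.
- About 6 N of sideways force remains on the tool.
- In the last check the networks found neither the dishes nor the tray in the wrist picture. Their side-camera positions were off by 1–2 cm, so I relied on the picture, pin height and force. I did not re-measure the tray against its stop after the slide.

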